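# Run the gearbox up to its stop and hold the cover over it for bolting

### The arm

A 6-joint arm with a two-finger parallel gripper is mounted at the origin on the work surface. World frame = base frame: x ahead of the robot, y to its left, z up, the work surface at z = 0. Lengths are in m, angles in rad, forces in N, time in s.
With the tool pointing down it reaches from about 0.4 to 0.925 m from the base axis. Payload 12.5 kg.
Tool frame: the origin (TCP) lies on the centre line of the jaws, within the pads' length; the fingertips stand 25 mm ahead of it and the grasp point (between the pads) lies 6 mm ahead of it (bot.tip_reach is the z of the fingertips in the tool frame, in m); z points along the fingers, y is the line along which they close (so a half turn about z gives the same grasp; the last joint's range is limited). The gripper opens to 95 mm and grips with 3 to 60 N. Pads are 20 mm wide; open, the fingers measure 119 mm over their backs; the gripper's body (75 mm by 180 mm) begins 59 mm behind the grasp point.
Start: joints at [1.232, 0.491, 1.559, -0, 1.092, -0.106], TCP at [0.144, 0.608, 0.24] pointing down, gripper open.
Joint ranges: [-3.1, 3.1], [-0.84, 2.19], [0.05, 2.79], [-1.13, 4.28], [0.06, 2.93], [-2.69, 2.69]. Speed limits (rad/s): [2.22, 2.22, 2.79, 3.14, 3.14, 3.14].

### API

Orientations are given as a unit quaternion [x, y, z, w].
In Python, from station import bot, eyes, workorder gives the robot as it stands.
- The arm moves only by the tool apply_moves, never from a script. Its arguments are lists of equal length, an entry for each row: "gripper": the opening, from 0 (shut) to 1 (fully open); "offset": the shift along the tool's x, y, z in units of 30 mm (1.0 is 30 mm), a list of three; "twist": the turn about the tool's z in units of 10 degrees (1.0 is 10 degrees). A call has 1 to 12 rows; each row is the pose to reach, as a shift and turn from the pose commanded when the call began, along the tool's axes at that moment; what a row does not reach only later rows make up. A row lasts 1/8 s, in which the tool goes at most 62.5 mm and 10.7 degrees, less where a joint would pass 70% of its speed; a pose out of reach is approached as far as the arm can. A call with a gripper value outside its range is refused whole. The fingers move at their own pace and stop on an object; "squeeze" is the grip in N (left out, the last holds). Time passes only in rows, so rows that repeat a pose let the fingers close. It gives the time, the measured TCP pose, the force, the opening and the grip force at its end, in the units of the state.
- bot.sense(): the state, without advancing time (a new reading comes with each control period).
- eyes.grab_frame(name): name is "side" or "top" or "wrist"; returns a dict with "pixels" (384x512x3 uint8, red, green, blue), "vertical_fov" (degrees; the focal length in pixels is half the picture's height over the tangent of half this angle, whatever the lens; pixels are square), "cx", "cy" (the principal point, pixels), "rvec" (rotation vector, rad) and "tvec" (3), from world to camera coordinates, as OpenCV has them; the wrist camera has in their place "hand_eye" (4x4, takes a point from camera to tool coordinates, whose origin is the TCP and whose axes are the flange's). Camera axes: x right, y down, z forward; pixel columns grow to the right and rows downward; lengths in m; the calibration is good to about 2 mm. A picture is of the moment at which its call begins: read the wrist's pose just before it. There is no depth.
- workorder.sign_off(): hands the job in; it is judged then, once.
The state is a dict: "time": time; "joints": joint angles; "joint_velocities": joint speeds; "joint_efforts": joint torques, N m; "position": TCP position; "orientation": TCP orientation; "force": force on the tool from outside, world axes, zero at the start; "ft_torque": the same for the moment, N m; "width": finger opening in m; "grip_force": force on a finger pad.
Only numpy, scipy, OpenCV 4.12 (cv2) and the standard library are available. Lean on these libraries where they do the work, as an engineer would, in place of code of your own. Each camera call takes 0.05 s, during which the arm holds its last target. There are 200 camera calls.

### The job

Wind the flat handwheel clockwise until the carriage with the open gearbox housing is right up against its stop, and let go of the wheel. Then pick up the yellow cover plate by its handle and hold it level and still over the housing, hovering about 15 mm above the machined face without touching it, with every tapped hole showing through a hole in the cover, so that a workmate can start the bolts: finish while still holding it there. Leave the spray can, spanner and pinion where they are.

Things in the scene. Friction and masses are not known exactly. Their poses are not given: they have to be found in the camera images.
- slideway: Fixed steel screw slide, bed 160 x 390 mm. Origin: underside, on the bed's centre line; its y axis runs along the slide, from the handwheel (axis at y = -210 mm) to the red stop bracket with a brass stop block (its contact face at y = +95 mm, bracket top 62 mm high); z up. It carries a blue bevel box (80 mm high) under the handwheel, and the carriage.
- carriage (a joint): Travel in m along the slideway's +y of the carriage (150 x 150 mm steel plate) with the green gearbox housing fixed on it. At 0.075 the carriage touches the stop (cannot go further); it starts 25 to 55 mm short of it. Coupled to the handwheel: 30 mm per turn; it stays where it is left.
- handwheel (a joint): Angle in rad of the handwheel, growing clockwise seen from above; carriage = handwheel x 0.030 / 6.283. At the stop it reads 15.708. About 0.3 N m (7 N at the knob) turns it; it stays where it is left, and up to 50 N on the carriage does not drive it.
- wheel_axis (a point): Point on the handwheel's vertical axis, level with the hub's top, 110 mm above the bench. The wheel lies flat: round rim of 45 mm mean radius, 14 mm thick, rim top 107 mm above the bench. Axes as the slideway's.
- crank_knob (a point): Centre of the top end of the red crank knob: an upright cylinder, 18 mm in diameter and 45 mm long, from 110 to 155 mm above the bench, 45 mm from the wheel's axis. The knob turns freely on its own pin, so it can be pinched from above and led round in a circle with the gripper's yaw unchanged. The knob lies on the -x side of this point's own frame, which turns with the wheel.
- housing_top (a point): Centre of the housing's machined aluminium top face (130 x 140 mm in x, y, with a 70 x 80 mm opening), 130 mm above the bench; moves with the carriage. Axes as the slideway's. The four tapped holes, 8 mm wide, lie at x = +-50, y = +-55 mm.
- tapped0 (a point): Mouth of the tapped hole at x = -50, y = -55 mm from housing_top, in its frame.
- tapped2 (a point): Mouth of the tapped hole at x = +50, y = +55 mm from housing_top, in its frame.
- cover: Yellow cover plate, 130 x 140 x 8 mm (x, y, z), 0.3 to 0.65 kg, flat on the bench, handle up. Origin: centre of its underside. Four 14 mm holes at x = +-50, y = +-55 mm; alike after a half turn, either way round is right. Steel bridge handle on the middle: bar 12 mm wide (x), 90 mm long (y), 36 to 48 mm above the underside, on two 12 mm feet at y = +-39 mm; grip it across x.
- cover_handle (a point): Centre of the cover's handle bar, 42 mm above the cover's underside, on its centre line. Axes as the cover's.
- cover_hole0 (a point): Lower mouth of the cover hole at x = -50, y = -55 mm in the cover's frame.
- cover_hole2 (a point): Lower mouth of the cover hole at x = +50, y = +55 mm in the cover's frame.
- spray_can: Bystander: spray can, 66 mm across, 190 mm tall, standing on the bench beyond the stop. Origin: centre of its underside.
- spanner: Bystander: spanner 180 mm long lying on the bench beside the handwheel. Origin: underside, at its middle.
- pinion: Bystander: dark steel gear, 66 mm across and 24 mm high, on the bench beyond the slide. Origin: centre of its underside.
Not all that is in view belongs to the job. What is shaped like the cover but pink or purple is not meant.

How it is judged:
On the way, in this order (a step that is already met when the one before it is completed fails the run):
1. the handwheel is wound until the carriage is up against the stop, the cover still on the bench (value of joint carriage above 0.0735 m and height (world z) of cover below 0.01 m), for 0.2 s.
2. the cover is lifted off the bench (height (world z) of cover above 0.06 m), for 0.1 s.
At the end, for the whole second after the job is handed in: The carriage is within 1.5 mm of its stop; the cover is held still in the fingers (under 20 mm/s), level within 4 degrees, its underside 5 to 30 mm above the housing's face, touching neither housing nor slide, its holes within 4 mm of the tapped holes (either way round) (value of joint carriage above 0.0735 m and z of cover in the frame of housing_top between 0.005 and 0.03 m and angle between cover's own z axis and vertical below 0.07 rad and ((horizontal distance between cover_hole0 and tapped0 below 0.004 m and horizontal distance between cover_hole2 and tapped2 below 0.004 m) or (horizontal distance between cover_hole0 and tapped2 below 0.004 m and horizontal distance between cover_hole2 and tapped0 below 0.004 m)) and contact force between cover and slideway below 0.05 N and contact force between cover and the fingers above 1 N and linear speed of cover below 0.02 m/s); the arm keeps its last pose, push and grip.
It fails at once if the spray can is moved more than 30 mm or tipped (distance of spray_can from where it was at the start of the episode above 0.03 m or angle between spray_can's own z axis and vertical above 0.4 rad).
It fails at once if the spanner is moved more than 30 mm or tipped (distance of spanner from where it was at the start of the episode above 0.03 m or angle between spanner's own z axis and vertical above 0.4 rad).
It fails at once if the pinion is moved more than 30 mm or tipped (distance of pinion from where it was at the start of the episode above 0.03 m or angle between pinion's own z axis and vertical above 0.4 rad).
It also fails if it takes over 69 s, if anything falls off the work surface, if the arm or the gripper's body presses on something with over 40 N, if the wrist force passes 120 N, or if a joint passes its speed limit or range.

## Working session

There is one attempt and no reset: what is moved stays moved. The work goes in short steps, Python scripts to look and compute and a tool call to move; the robot and the scene stay as the last step left them, time stands still between calls to the robot, and variables do not carry over. Pictures are saved under pics/ and viewed, at most 10 in all, crops included, and the job is handed in when it is done.

Besides the shell and the picture viewer there is one more tool, called after "Request:" in YAML: its name, and indented under it one key for each argument. apply_moves: Moves the arm, as the interface text tells. Its arguments: {"type":"object","properties":{"gripper":{"type":"array"},"offset":{"type":"array"},"twist":{"type":"array"},"squeeze":{"type":"number"}},"required":["gripper","offset","twist"]}

```bash
mkdir -p pics; ls
python3 - <<'E'
from station import bot, eyes, workorder
import cv2, numpy as np
s=bot.sense(); print(s)
for n in("side","top"):
    f=eyes.grab_frame(n); cv2.imwrite(f"pics/{n}0.png",f["pixels"][:,:,::-1])
    R=cv2.Rodrigues(np.array(f["rvec"]))[0]; print(n,f["vertical_fov"],f["cx"],f["cy"],-R.T@np.array(f["tvec"]).ravel(),R.round(2).tolist(),[k for k in f])
E
```

```text
pics
{'time': 0.0, 'joints': array([ 1.23241784e+00,  4.91578128e-01,  1.55950800e+00, -2.46754391e-05,
        1.09168799e+00, -1.05614872e-01]), 'joint_velocities': array([ 0.00156777, -0.00040813,  0.00122367,  0.00020944, -0.00027297,
       -0.00084585]), 'joint_efforts': array([ 2.21219663e-03, -6.12657237e+01, -2.58178747e+01,  6.93490938e-02,
        4.82651393e-02, -7.88799434e-05]), 'position': array([0.14407903, 0.60791884, 0.23903003]), 'orientation': array([ 1.16113585e-01,  9.93235766e-01, -5.78644780e-04, -1.19389335e-04]), 'force': array([ 0.72660576,  0.08773559, -0.86292772]), 'ft_torque': array([-0.04439682, -0.00522851, -0.01110737]), 'grip_force': 0.0, 'width': 0.09512959174217936}
side 50.72512298729394 253.19061757653233 196.1376102238405 [-0.13102591 -0.77286294  1.20772173] [[0.8, -0.6, -0.01], [-0.44, -0.57, -0.69], [0.41, 0.56, -0.72]] ['pixels', 'vertical_fov', 'cx', 'cy', 'rvec', 'tvec']
top 52.77567724525866 253.13099389034244 192.52651219840163 [0.36079753 0.0841485  1.20627139] [[-0.02, -1.0, -0.01], [-0.99, 0.02, -0.13], [0.13, 0.0, -0.99]] ['pixels', 'vertical_fov', 'cx', 'cy', 'rvec', 'tvec']
```

View pics/side0.png

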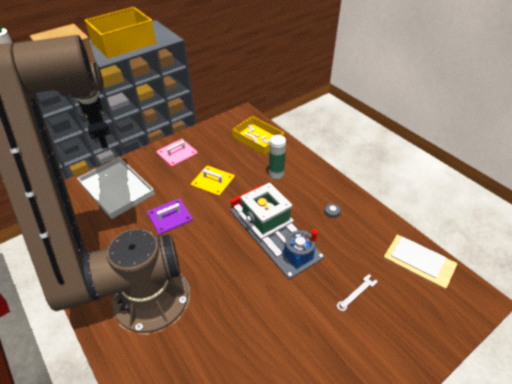

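View pics/top0.png

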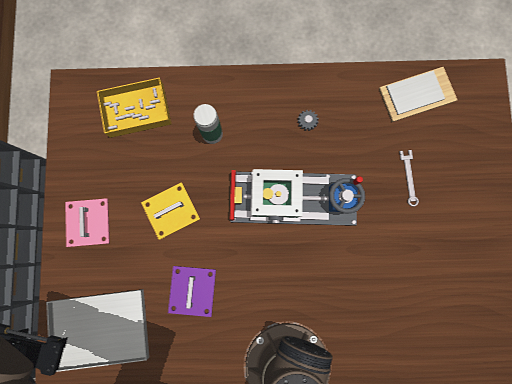

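The side view shows the yellow cover at about (213,180), the carriage at (265,205), the wheel at (300,245) and its knob at (314,232). In the top view the cover is at (170,210), the housing face at (277,193), the hub at (347,195) and the knob at (360,179). The spanner is at (409,178).

```bash
cat > h.py <<'E'
from station import bot, eyes, workorder
import cv2, numpy as np
from scipy.spatial.transform import Rotation as Rot
def cam(n):
    s=bot.sense(); f=eyes.grab_frame(n); im=f["pixels"]
    F=im.shape[0]/2/np.tan(np.radians(f["vertical_fov"]/2))
    if n=="wrist":
        H=np.array(f["hand_eye"]); Rt=Rot.from_quat(s["orientation"]).as_matrix()
        M=Rt@H[:3,:3]; o=Rt@H[:3,3]+s["position"]
    else:
        M=cv2.Rodrigues(np.array(f["rvec"]))[0].T; o=-M@np.array(f["tvec"]).ravel()
    return dict(im=im,F=F,c=(f["cx"],f["cy"]),M=M,o=o)
def ray(C,p): d=C["M"]@np.array([(p[0]-C["c"][0])/C["F"],(p[1]-C["c"][1])/C["F"],1]); return d/np.linalg.norm(d)
def plane(C,p,z): d=ray(C,p); return C["o"]+d*(z-C["o"][2])/d[2]
def proj(C,P): q=C["M"].T@(np.array(P)-C["o"]); return q[:2]/q[2]*C["F"]+C["c"]
def tri(C1,p1,C2,p2):
    A=np.zeros((3,3));b=np.zeros(3)
    for C,p in((C1,p1),(C2,p2)):
        d=ray(C,p);K=np.eye(3)-np.outer(d,d);A+=K;b+=K@C["o"]
    return np.linalg.solve(A,b)
def blobs(C,lo,hi,amin=8):
    m=cv2.inRange(cv2.cvtColor(C["im"],cv2.COLOR_RGB2HSV),np.array(lo),np.array(hi))
    cs=cv2.findContours(m,cv2.RETR_EXTERNAL,cv2.CHAIN_APPROX_NONE)[0]
    return [(cv2.contourArea(c),cv2.moments(c),c) for c in sorted(cs,key=cv2.contourArea,reverse=True) if cv2.contourArea(c)>=amin]
def cen(b): return np.array([b[1]["m10"],b[1]["m01"]])/b[1]["m00"]
E
python3 - <<'E'
from h import *
np.set_printoptions(precision=4,suppress=True)
T=cam("top");S=cam("side")
def show(nm,lo,hi,z):
    for k,C in(("top",T),("side",S)):
        for b in blobs(C,lo,hi,6)[:6]: 
            r=cv2.minAreaRect(b[2]); print(nm,k,b[0],cen(b),plane(C,cen(b),z),[ (plane(C,p,z)[:2]).round(4).tolist() for p in cv2.boxPoints(r)] if b[0]>300 else '')
show("yellow",(22,150,120),(32,255,255),.008)
show("red",(0,170,100),(6,255,255),.15)
show("white",(0,0,200),(180,60,255),.13)
for n,C,(x,y,w,h) in(("t",T,(225,155,150,80)),("s",S,(225,170,110,110))):
    cv2.imwrite(f"pics/{n}1.png",cv2.resize(C["im"][y:y+h,x:x+w,::-1],None,fx=5,fy=5,interpolation=cv2.INTER_CUBIC))
E
```

```text
yellow top 1771.0 [170.2297 210.4607] [0.4726 0.3468 0.008 ] [[0.5005, 0.4395], [0.5614, 0.3135], [0.4446, 0.2561], [0.3852, 0.3808]]
yellow top 1737.0 [137.0762 107.6989] [0.8076 0.456  0.008 ] [[0.8459, 0.5706], [0.8847, 0.3794], [0.7693, 0.3545], [0.7313, 0.5434]]
yellow side 2211.0 [120.8189  31.4453] [0.762  1.9529 0.008 ] [[0.6395, 2.2967], [1.125, 2.2906], [0.8728, 1.6294], [0.4712, 1.6702]]
yellow side 783.0 [254.2665 133.6809] [0.8012 0.4912 0.008 ] [[0.7015, 0.5513], [0.8658, 0.6761], [0.9108, 0.4386], [0.7522, 0.335]]
yellow side 552.0 [212.5408 181.2545] [0.4621 0.3357 0.008 ] [[0.3768, 0.376], [0.4826, 0.4795], [0.5577, 0.3138], [0.4512, 0.2226]]
yellow side 37.0 [261.3153 200.9324] [0.5571 0.118  0.008 ] 
red top 132.5 [231.9572 193.966 ] [0.501  0.1458 0.15  ] 
red top 26.0 [359.0385 178.8077] [ 0.5351 -0.206   0.15  ] 
red side 56.5 [235.1711 200.5605] [0.4023 0.071  0.15  ] 
red side 44.5 [314.0262 234.3109] [ 0.5219 -0.2138  0.15  ] 
white top 2535.0 [281.7809 193.2243] [0.5025 0.0072 0.13  ] [[0.4316, 0.0954], [0.5743, 0.0889], [0.5639, -0.1285], [0.4217, -0.1183]]
[... 719 characters left out ...]
8306, -0.7306]]
white side 4665.0 [ 46.3245 320.5111] [-0.2893  0.0293  0.13  ] [[-0.3485, 0.4045], [-0.232, 0.4011], [-0.24, -0.2231], [-0.3276, -0.2052]]
white side 2412.0 [488.0147 359.6785] [ 0.6121 -0.7918  0.13  ] [[0.6301, -0.6376], [0.7868, -0.7562], [0.6041, -0.8598], [0.465, -0.755]]
white side 1083.5 [418.7084 256.7136] [ 0.7384 -0.4737  0.13  ] [[0.6711, -0.4151], [0.7637, -0.3808], [0.8055, -0.5301], [0.7156, -0.5569]]
white side 984.5 [265.9966 201.1475] [0.5    0.0162 0.13  ] [[0.4385, 0.0889], [0.5814, 0.1279], [0.5628, -0.053], [0.4302, -0.0808]]
white side 346.5 [135.3098 186.4055] [0.1534 0.3781 0.13  ] [[0.0941, 0.44], [0.1735, 0.4825], [0.1863, 0.3253], [0.1105, 0.2902]]
```

View pics/t1.png

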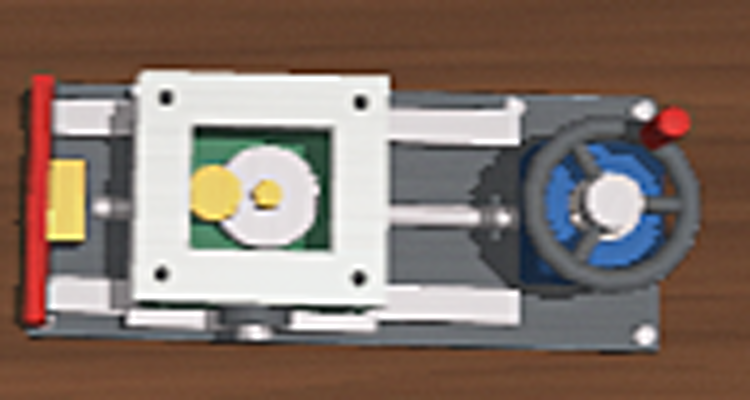

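The crop shows the hub centre at about pixel (347.6,195.2) and the knob top at (360.4,179.2). The four tapped holes are dark dots near (258,174), (297,175), (297,211) and (257,210).

```bash
cat >> h.py <<'E'
def dark(C,box,z,n=4,thr=70):
    """small dark hole centres inside box (x,y,w,h)"""
    x,y,w,h=box; g=cv2.cvtColor(C["im"],cv2.COLOR_RGB2GRAY)[y:y+h,x:x+w]
    k=cv2.resize(g,None,fx=6,fy=6,interpolation=cv2.INTER_CUBIC)
    bh=cv2.morphologyEx(k,cv2.MORPH_BLACKHAT,cv2.getStructuringElement(cv2.MORPH_ELLIPSE,(49,49)))
    cs=cv2.findContours((bh>thr).astype(np.uint8),cv2.RETR_EXTERNAL,cv2.CHAIN_APPROX_NONE)[0]
    out=[]
    for c in cs:
        a=cv2.contourArea(c); (cx,cy),r=cv2.minEnclosingCircle(c)
        if a>60 and a>.5*np.pi*r*r: out.append((((cx+.5)/6-.5+x,(cy+.5)/6-.5+y),a))
    return [(np.array(p),plane(C,p,z),a) for p,a in out]
def totool(d,q=None):
    return Rot.from_quat(bot.sense()["orientation"] if q is None else q).inv().apply(d)/0.03
E
python3 - <<'E'
from h import *
np.set_printoptions(precision=4,suppress=True)
T=cam("top");S=cam("side")
print("tapped");[print(*x) for x in dark(T,(248,165,60,60),.13)]
print("cover");[print(*x) for x in dark(T,(135,178,70,66),.008,thr=40)]
hub=plane(T,(347.6,195.2),.11);kn=plane(T,(360.4,179.2),.155)
print("hub",hub,"knob",kn,np.linalg.norm((kn-hub)[:2]))
print("side proj hub, knob",proj(S,hub),proj(S,kn))
cv2.imwrite("pics/s1.png",cv2.resize(S["im"][170:280,225:335,::-1],None,fx=5,fy=5,interpolation=cv2.INTER_CUBIC))
print("to (0.5,0.25,.24):",totool(np.array([.5,.25,.24])-bot.sense()["position"]))
E
```

```text
tapped
[303.   210.75] [ 0.4519 -0.0503  0.13  ] 90.0
[296.2615 210.2286] [ 0.4538 -0.0316  0.13  ] 284.0
[256.7745 209.3235] [0.4589 0.0784 0.13  ] 261.5
[303.1667 194.9167] [ 0.4964 -0.0525  0.13  ] 72.5
[275.3333 193.6667] [0.5017 0.0253 0.13  ] 73.5
[263.3333 187.6667] [0.5195 0.0585 0.13  ] 177.5
[303.3106 183.3409] [ 0.5292 -0.0542  0.13  ] 119.5
[303.1667 175.1667] [ 0.5525 -0.0548  0.13  ] 95.0
[296.6667 175.    ] [ 0.5534 -0.0365  0.13  ] 276.5
[257.6667 174.037 ] [0.5588 0.0735 0.13  ] 287.0
cover
[160.8181 232.891 ] [0.4038 0.3754 0.008 ] 754.0
[192.85   216.4833] [0.4522 0.2764 0.008 ] 676.0
[147.0419 204.136 ] [0.494  0.4193 0.008 ] 753.0
[178.8649 188.0259] [0.5425 0.3202 0.008 ] 740.5
hub [ 0.4952 -0.1816  0.11  ] knob [ 0.5331 -0.2083  0.155 ] 0.04640032797426341
side proj hub, knob [300.6309 239.4991] [315.5424 230.7279]
to (0.5,0.25,.24): [-14.2958  -8.8783  -0.0159]
```

View pics/s1.png

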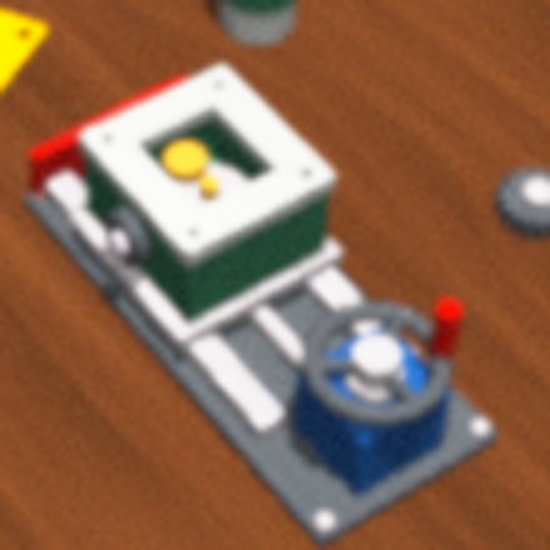

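The side view puts the hub at (300.4,240.8) and the knob top at (314.8,231.4), within about 2 mm of what the top view predicts. The tapped-hole spacings of 110 and 100 mm also check out. Next I move over the knob.

Request:
apply_moves:
  gripper: [1,1,1,1,1,1,1,1,1,1]
  offset:
    - [-14.3,-8.9,0]
    - [-14.3,-8.9,0]
    - [-14.3,-8.9,0]
    - [-14.3,-8.9,0]
    - [-14.3,-8.9,0]
    - [-14.3,-8.9,0]
    - [-14.3,-8.9,0]
    - [-14.3,-8.9,0]
    - [-14.3,-8.9,0]
    - [-14.3,-8.9,0]
  twist: [0,0,0,0,0,0,0,0,0,0]
  squeeze: 25

```text
time: 1.55
position: [0.4999, 0.2492, 0.2395]
orientation: [0.117, 0.993, 0.0, -0.0]
force: [-0.5, 0.4, -0.4]
width: 0.095
grip_force: 0.0
```

Request:
apply_moves:
  gripper: [1,1,1,1,1,1,1,1,1,1,1]
  offset:
    - [-4.6,-14.6,0]
    - [-4.6,-14.6,0]
    - [-4.6,-14.6,0]
    - [-4.6,-14.6,0]
    - [-4.6,-14.6,0]
    - [-4.6,-14.6,0]
    - [-4.6,-14.6,0]
    - [-4.6,-14.6,0]
    - [-4.6,-14.6,0]
    - [-4.6,-14.6,0]
    - [-4.6,-14.6,0]
  twist: [0,0,0,0,0,0,0,0,0,0,0]

```text
time: 2.92
position: [0.5334, -0.2069, 0.2398]
orientation: [0.115, 0.993, 0.0, 0.0]
force: [0.4, 0.1, -0.0]
width: 0.0949
grip_force: 0.0
```

Run:
```python
from h import *
np.set_printoptions(precision=4,suppress=True)
W=cam("wrist"); s=bot.sense(); print(s["time"],s["position"],s["orientation"],s["joints"],s["force"])
cv2.imwrite("pics/w1.png",W["im"][:,:,::-1])
for b in blobs(W,(0,150,80),(7,255,255),30)[:3]: print(b[0],cen(b),plane(W,cen(b),.155))
hub=np.array([.4952,-.1816,.11]);kn=np.array([.5331,-.2083,.155])
print(proj(W,hub),proj(W,kn))
print("down",totool(kn-[0,0,.012]-s["position"]))
```

```text
2.975 [ 0.5334 -0.2072  0.2398] [0.1152 0.9933 0.0001 0.0001] [-0.486   0.4157  1.6908  0.0002  1.035  -1.8259] [ 0.5038 -0.1556 -0.317 ]
586.5 [259.2134 194.133 ] [ 0.5276 -0.2056  0.155 ]
[278.1039 135.9615] [257.3134 201.8583]
down [ 0.0017 -0.0388  3.227 ]
```

View pics/w1.png

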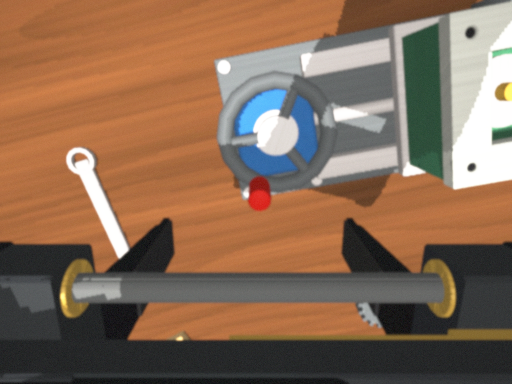

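The wrist view shows the knob top at about (260,200) and the hub at (277,132), agreeing to about 1.5 mm. The spanner is clear of the fingers, so I go down and pinch the knob.

Request:
apply_moves:
  gripper: [1,1,1,1,0,0,0,0,0,0]
  offset:
    - [0,0,1.6]
    - [0,0,2.8]
    - [0,0,3.2]
    - [0,0,3.2]
    - [0,0,3.2]
    - [0,0,3.2]
    - [0,0,3.2]
    - [0,0,3.2]
    - [0,0,3.2]
    - [0,0,3.2]
  twist: [0,0,0,0,0,0,0,0,0,0]
  squeeze: 25

```text
time: 4.22
position: [0.5332, -0.2087, 0.1436]
orientation: [0.116, 0.993, 0.0, 0.0]
force: [0.1, 0.3, 0.1]
width: 0.0404
grip_force: 0.0
```

```bash
cat > circ.py <<'E'
from h import *
import sys
hub=np.array([.4945,-.1820])
def rows(a0,step,n,p0,q=None):
    a=np.radians(a0-step*np.arange(1,n+1))
    P=hub+.045*np.c_[np.cos(a),np.sin(a)]
    return [totool([*(p-p0[:2]),0.],q).round(2).tolist()[:2]+[0] for p in P]
if __name__=="__main__":
    s=bot.sense(); d=s["position"][:2]-hub
    a0=np.degrees(np.arctan2(d[1],d[0])); print(s["time"],s["position"],s["force"].round(1),s["width"],"ang",a0,"r",np.hypot(*d))
    print(rows(a0,float(sys.argv[1]),int(sys.argv[2]),s["position"]))
E
python3 circ.py 20 12
```

```text
4.225 [ 0.53324747 -0.20866435  0.1435957 ] [0.1 0.3 0.1] 0.04040103013345983 ang -34.53408609614888 r 0.04703566475186476
[[0.33, -0.42, 0], [0.74, -0.75, 0], [1.23, -0.92, 0], [1.75, -0.9, 0], [2.24, -0.72, 0], [2.63, -0.37, 0], [2.88, 0.08, 0], [2.96, 0.6, 0], [2.86, 1.11, 0], [2.59, 1.55, 0], [2.18, 1.88, 0], [1.69, 2.05, 0]]
```

Request:
apply_moves:
  gripper: [0,0,0,0,0]
  offset:
    - [0,0,0]
    - [0,0,0]
    - [0,0,0]
    - [0,0,0]
    - [0,0,0]
  twist: [0,0,0,0,0]

```text
time: 4.85
position: [0.5332, -0.208, 0.1436]
orientation: [0.116, 0.993, 0.0, -0.0]
force: [0.8, 6.1, 1.6]
width: 0.0177
grip_force: 25.0
```

```bash
python3 circ.py 15 12
```

```text
4.85 [ 0.53316515 -0.20803808  0.14355301] [0.8 6.1 1.6] 0.017725353446608944 ang -33.95731259599141 r 0.046615188263868665
[[0.23, -0.33, 0], [0.5, -0.61, 0], [0.84, -0.82, 0], [1.21, -0.93, 0], [1.6, -0.95, 0], [1.98, -0.86, 0], [2.33, -0.67, 0], [2.61, -0.4, 0], [2.82, -0.07, 0], [2.93, 0.3, 0], [2.95, 0.69, 0], [2.86, 1.08, 0]]
```

Request:
apply_moves:
  gripper: [0,0,0,0,0,0]
  offset:
    - [0.23,-0.33,0]
    - [0.5,-0.61,0]
    - [0.84,-0.82,0]
    - [1.21,-0.93,0]
    - [1.6,-0.95,0]
    - [1.98,-0.86,0]
  twist: [0,0,0,0,0,0]

```text
time: 5.6
position: [0.471, -0.2192, 0.1436]
orientation: [0.117, 0.993, 0.001, 0.002]
force: [19.2, 14.2, -7.5]
width: 0.0174
grip_force: 25.0
```

```bash
python3 circ.py 18 12
```

```text
5.6 [ 0.47096778 -0.21923416  0.14363377] [19.2 14.2 -7.5] 0.017406529745424996 ang -122.29313984116669 r 0.044047109622918815
[[0.43, 0.19, 0], [0.75, 0.53, 0], [0.96, 0.95, 0], [1.02, 1.41, 0], [0.94, 1.87, 0], [0.72, 2.29, 0], [0.39, 2.62, 0], [-0.03, 2.82, 0], [-0.5, 2.89, 0], [-0.96, 2.81, 0], [-1.38, 2.59, 0], [-1.7, 2.25, 0]]
```

```bash
sed -i 's/^hub=.*/hub=np.array([.4952,-.1808])/' circ.py
python3 - <<'E'
from circ import *
p0=np.array([.4695,-.22]);d=p0-hub;a0=np.degrees(np.arctan2(d[1],d[0]));print(a0)
R=[.1157,.9933,0,0]
print(rows(a0,15,12,p0,R))
E
```

```text
-123.24933945321877
[[0.33, 0.24, 0], [0.62, 0.5, 0], [0.83, 0.83, 0], [0.94, 1.21, 0], [0.96, 1.6, 0], [0.88, 1.98, 0], [0.7, 2.33, 0], [0.43, 2.62, 0], [0.1, 2.83, 0], [-0.27, 2.95, 0], [-0.66, 2.96, 0], [-1.05, 2.88, 0]]
```

Request:
apply_moves:
  gripper: [0,0,0,0,0,0]
  offset:
    - [0.33,0.24,0]
    - [0.62,0.5,0]
    - [0.83,0.83,0]
    - [0.94,1.21,0]
    - [0.96,1.6,0]
    - [0.88,1.98,0]
  twist: [0,0,0,0,0,0]

```text
time: 6.35
position: [0.4585, -0.1572, 0.1436]
orientation: [0.116, 0.993, -0.001, 0.001]
force: [3.7, -11.9, -10.5]
width: 0.0173
grip_force: 25.0
```

Run:
```python
from circ import *
s=bot.sense();print(s["position"],s["force"],s["joints"])
R=[.1157,.9933,0,0]
p0=np.array([.4695,-.22,0])+Rot.from_quat(R).apply([.88*.03,1.98*.03,0]);p0=p0[:2];print("cmd",p0)
d=s["position"][:2]-hub;a=np.degrees(np.arctan2(d[1],d[0]));r=np.hypot(*d);f=s["force"][:2]
print("meas ang",a,r,"F radial",f@d/r,"F resist",-f@np.array([d[1],-d[0]])/r)
d=p0-hub;a0=np.degrees(np.arctan2(d[1],d[0]))
print(rows(a0,15,12,p0,R))
```

```text
[ 0.45846813 -0.15723982  0.14364755] [  3.68110671 -11.9484492  -10.54083121] [-0.4661022   0.42917344  2.00237824 -0.00204261  0.70673815 -1.8030194 ]
cmd [ 0.45745942 -0.15612243]
meas ang 147.3234974315302 0.0436384266361875 F radial -9.54941625152568 F resist 8.069983529559742
[[-0.18, 0.35, 0], [-0.45, 0.64, 0], [-0.78, 0.85, 0], [-1.15, 0.97, 0], [-1.54, 0.98, 0], [-1.92, 0.9, 0], [-2.27, 0.72, 0], [-2.56, 0.45, 0], [-2.77, 0.13, 0], [-2.89, -0.25, 0], [-2.91, -0.64, 0], [-2.82, -1.02, 0]]
```

Request:
apply_moves:
  gripper: [0,0,0,0,0,0,0]
  offset:
    - [-0.18,0.35,0]
    - [-0.45,0.64,0]
    - [-0.78,0.85,0]
    - [-1.15,0.97,0]
    - [-1.54,0.98,0]
    - [-1.92,0.9,0]
    - [-2.27,0.72,0]
  twist: [0,0,0,0,0,0,0]

```text
time: 7.22
position: [0.5283, -0.1498, 0.1435]
orientation: [0.116, 0.993, 0.001, -0.001]
force: [-3.9, 6.9, 4.0]
width: 0.0181
grip_force: 25.0
```

```bash
cat > nxt.py <<'E'
from circ import *
def nxt(p0,last,step,n):
    s=bot.sense();print(s["time"],s["position"],s["force"].round(1))
    R=[.1157,.9933,0,0]
    p0=np.array([*p0,0])+Rot.from_quat(R).apply([last[0]*.03,last[1]*.03,0]);p0=p0[:2];print("cmd",p0.round(5))
    d=s["position"][:2]-hub;a=np.degrees(np.arctan2(d[1],d[0]));r=np.hypot(*d);f=s["force"][:2]
    print("meas ang",a,r,"F radial",f@d/r,"F resist",-f@np.array([d[1],-d[0]])/r)
    d=p0-hub;a0=np.degrees(np.arctan2(d[1],d[0]))
    print("cmd ang",a0,rows(a0,step,n,p0,R))
E
python3 -c "
from nxt import *
nxt([.45746,-.15612],[-2.27,.72],10,12)"
```

```text
7.225 [ 0.52833118 -0.14975475  0.1435306 ] [-3.9  6.9  4. ]
cmd [ 0.5287  -0.15075]
meas ang 43.13836953182123 0.045403554171861385 F radial 1.8307205751065059 F resist 7.715910374965328
cmd ang 41.89086012172464 [[-0.2, -0.17, 0], [-0.37, -0.37, 0], [-0.5, -0.59, 0], [-0.59, -0.84, 0], [-0.64, -1.1, 0], [-0.64, -1.36, 0], [-0.59, -1.62, 0], [-0.5, -1.86, 0], [-0.37, -2.09, 0], [-0.21, -2.29, 0], [-0.01, -2.46, 0], [0.22, -2.59, 0]]
```

Request:
apply_moves:
  gripper: [0,0,0,0]
  offset:
    - [-0.2,-0.17,0]
    - [-0.37,-0.37,0]
    - [-0.5,-0.59,0]
    - [-0.5,-0.59,0]
  twist: [0,0,0,0]

```text
time: 7.72
position: [0.5403, -0.1715, 0.1436]
orientation: [0.116, 0.993, 0.0, 0.001]
force: [6.1, 4.7, -2.2]
width: 0.0177
grip_force: 25.0
```

```bash
python3 -c "
from nxt import *
nxt([.5287,-.15075],[-.5,-.59],5,12)
T=cam('top')
[print(*x) for x in dark(T,(235,165,60,60),.13) if x[2]>200]
cv2.imwrite('pics/t2.png',cv2.resize(T['im'][155:235,225:375,::-1],None,fx=5,fy=5,interpolation=cv2.INTER_CUBIC))"
```

```text
7.725 [ 0.54030672 -0.17149047  0.14364842] [ 6.1  4.7 -2.2]
cmd [ 0.53923 -0.17142]
meas ang 11.661476203523803 0.04605739464935925 F radial 6.951417817693415 F resist 3.4131049290102333
cmd ang 12.021563845495223 [[-0.05, -0.12, 0], [-0.09, -0.25, 0], [-0.12, -0.37, 0], [-0.14, -0.5, 0], [-0.14, -0.63, 0], [-0.14, -0.76, 0], [-0.12, -0.89, 0], [-0.09, -1.02, 0], [-0.06, -1.15, 0], [-0.01, -1.27, 0], [0.05, -1.38, 0], [0.12, -1.5, 0]]
[287.43781026 174.78358205] [ 0.55465321 -0.01045813  0.13      ] 270.0
[248.55208333 173.88541667] [0.55979655 0.0992212  0.13      ] 272.5
```

Request:
apply_moves:
  gripper: [0,0,0,0]
  offset:
    - [-0.05,-0.12,0]
    - [-0.09,-0.25,0]
    - [-0.12,-0.37,0]
    - [-0.12,-0.37,0]
  twist: [0,0,0,0]

```text
time: 8.28
position: [0.5414, -0.1831, 0.1437]
orientation: [0.116, 0.993, 0.0, 0.001]
force: [7.0, 3.2, -2.5]
width: 0.0176
grip_force: 25.0
```

```bash
python3 -c "
from nxt import *
nxt([.53923,-.17142],[-.12,-.37],5,8)"
```

```text
8.275 [ 0.54142391 -0.18305133  0.14365272] [ 7.   3.2 -2.5]
cmd [ 0.54018 -0.18305]
meas ang -2.788385276085165 0.046278701988642736 F radial 6.840114503244746 F resist 3.538060778566219
cmd ang -2.863858030480467 [[-0.02, -0.13, 0], [-0.02, -0.26, 0], [-0.02, -0.39, 0], [-0.0, -0.52, 0], [0.02, -0.65, 0], [0.06, -0.77, 0], [0.11, -0.9, 0], [0.17, -1.01, 0]]
```

Request:
apply_moves:
  gripper: [0,0,0,0]
  offset:
    - [-0.02,-0.13,0]
    - [-0.02,-0.26,0]
    - [-0.02,-0.39,0]
    - [-0.02,-0.39,0]
  twist: [0,0,0,0]

```text
time: 8.78
position: [0.5388, -0.1884, 0.1435]
orientation: [0.117, 0.993, 0.005, -0.0]
force: [11.7, 48.0, 6.5]
width: 0.0252
grip_force: 25.0
```

```bash
python3 -c "
from nxt import *
nxt([.54018,-.18305],[-.02,-.39],5,8)"
```

```text
8.775 [ 0.53883304 -0.18838804  0.14353229] [11.7 48.   6.5]
cmd [ 0.53807 -0.19457]
meas ang -9.865408124314383 0.044287927434440176 F radial 3.3478254375977463 F resist 49.28842530846902
cmd ang -17.811005923597452 [[0.02, -0.13, 0], [0.04, -0.26, 0], [0.08, -0.38, 0], [0.13, -0.5, 0], [0.19, -0.62, 0], [0.26, -0.73, 0], [0.34, -0.84, 0], [0.43, -0.93, 0]]
```

The resistance jumped to 49 N, so the carriage is at the stop. I relax, release the knob and lift.

Request:
apply_moves:
  gripper: [0,0,1,1,1,1,1,1,1,1,1,1]
  offset:
    - [0,0.17,0]
    - [0,0.17,0]
    - [0,0.17,0]
    - [0,0.17,0]
    - [0,0.17,0]
    - [0,0.17,0]
    - [0,0.17,-1]
    - [0,0.17,-2]
    - [0,0.17,-4]
    - [0,0.17,-4]
    - [0,0.17,-4]
    - [0,0.17,-4]
  twist: [0,0,0,0,0,0,0,0,0,0,0,0]

```text
time: 10.28
position: [0.5388, -0.1897, 0.2622]
orientation: [0.116, 0.993, 0.0, -0.001]
force: [0.6, 0.2, 0.7]
width: 0.0952
grip_force: 0.0
```

Run:
```python
from h import *
np.set_printoptions(precision=4,suppress=True)
s=bot.sense();print(s["time"],s["position"],s["orientation"],s["force"],s["joints"])
for k in range(2):
    T=cam("top")
    [print(*x) for x in dark(T,(235,165,60,60),.13) if x[2]>200]
    cc=[x[1] for x in dark(T,(135,178,70,66),.008,thr=40)];print(np.array(cc),np.mean(cc,0))
c=np.mean(cc,0)
print("to above cover",totool(np.array([c[0],c[1],.24])-s["position"]))
cv2.imwrite('pics/t3.png',cv2.resize(T['im'][155:235,225:375,::-1],None,fx=5,fy=5,interpolation=cv2.INTER_CUBIC))
```

```text
10.275 [ 0.5388 -0.1897  0.2622] [ 0.1163  0.9932  0.0004 -0.0011] [0.6389 0.2033 0.657 ] [-0.4541  0.3926  1.6633  0.0001  1.0881 -1.7919]
[286.3125 210.0833] [ 0.4549 -0.0039  0.13  ] 205.0
[247.0246 209.0341] [0.4603 0.1055 0.13  ] 273.5
[286.9745 174.8184] [ 0.5546 -0.0091  0.13  ] 267.5
[247.9209 173.9463] [0.5597 0.101  0.13  ] 277.0
[[0.404  0.3757 0.008 ]
 [0.4522 0.2765 0.008 ]
 [0.4943 0.4194 0.008 ]
 [0.5425 0.3202 0.008 ]] [0.4732 0.3479 0.008 ]
[286.35   210.0833] [ 0.4548 -0.004   0.13  ] 202.5
[247.0203 209.0315] [0.4603 0.1056 0.13  ] 276.5
[286.9745 174.8184] [ 0.5546 -0.0091  0.13  ] 269.5
[247.9456 173.9249] [0.5597 0.1009 0.13  ] 278.0
[[0.4039 0.3757 0.008 ]
 [0.4524 0.2765 0.008 ]
 [0.4943 0.4195 0.008 ]
 [0.5425 0.3202 0.008 ]] [0.4733 0.348  0.008 ]
to above cover [ 6.2609 16.9322  0.7616]
```

View pics/t3.png

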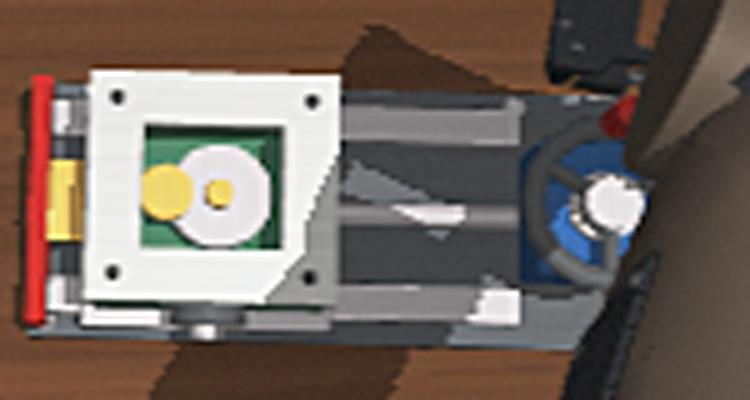

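The top crop shows the carriage up against the brass block. The tapped holes are at crop positions (118,97), (312,101), (309,278) and (112,272), and housing to hub measures 229.5 mm against 230 expected. Next I go over the cover.

Request:
apply_moves:
  gripper: [1,1,1,1,1,1,1,1,1,1,1,1]
  offset:
    - [6.25,16.95,0.76]
    - [6.25,16.95,0.76]
    - [6.25,16.95,0.76]
    - [6.25,16.95,0.76]
    - [6.25,16.95,0.76]
    - [6.25,16.95,0.76]
    - [6.25,16.95,0.76]
    - [6.25,16.95,0.76]
    - [6.25,16.95,0.76]
    - [6.25,16.95,0.76]
    - [6.25,16.95,0.76]
    - [6.25,16.95,0.76]
  twist: [0,0,0.5,1.5,2.5,3.5,4.5,5.07,5.07,5.07,5.07,5.07]

```text
time: 11.88
position: [0.4745, 0.3471, 0.2407]
orientation: [0.531, 0.848, -0.0, -0.0]
force: [-0.1, -0.2, -0.8]
width: 0.095
grip_force: 0.0
```

Run:
```python
from h import *
np.set_printoptions(precision=4,suppress=True)
s=bot.sense();print(s["time"],s["position"],s["orientation"],s["joints"])
R=Rot.from_quat(s["orientation"]).as_matrix();print("tool y ang",np.degrees(np.arctan2(R[1,1],R[0,1])))
W=cam("wrist");T=cam("top")
cv2.imwrite("pics/w2.png",W["im"][:,:,::-1])
for p in((.404,.3757),(.4523,.2765),(.4943,.4195),(.5425,.3202)): print(proj(W,[*p,.008]))
print("knob?",[ (b[0],plane(T,cen(b),.155)) for b in blobs(T,(0,170,100),(6,255,255),6)])
[print(*x) for x in dark(T,(235,165,60,60),.13) if x[2]>200]
```

```text
11.875 [0.4745 0.3471 0.2407] [ 0.5307  0.8475 -0.0002 -0.    ] [ 0.5194  0.4371  1.6511 -0.0001  1.0538  0.0676]
tool y ang 25.889562451248633
[212.1476 112.6541]
[215.7106 205.6586]
[301.394 112.641]
[298.1331 205.6745]
knob? [(132.0, array([0.4997, 0.1456, 0.155 ])), (20.5, array([ 0.5407, -0.1816,  0.155 ]))]
[286.3611 210.0833] [ 0.4548 -0.004   0.13  ] 252.0
[247.0246 209.0341] [0.4603 0.1055 0.13  ] 272.5
[286.975  174.8083] [ 0.5546 -0.0092  0.13  ] 262.0
[247.9416 173.9475] [0.5597 0.1009 0.13  ] 274.5
```

View pics/w2.png

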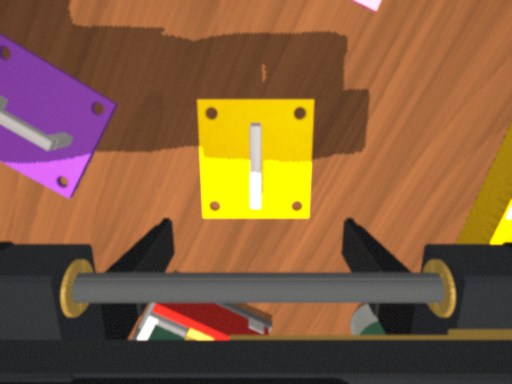

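The wrist view shows the yellow cover with holes at (212,113), (300,113), (215,206) and (297,206) and the handle upright at u≈256, within 1 px of prediction. I go down and grip the handle.

Request:
apply_moves:
  gripper: [1,1,1,1,1,1,0,0,0,0,0,0]
  offset:
    - [0,0,2]
    - [0,0,4]
    - [0.04,-0.02,5.4]
    - [0.04,-0.02,6.2]
    - [0.04,-0.02,6.42]
    - [0.04,-0.02,6.42]
    - [0.04,-0.02,6.42]
    - [0.04,-0.02,6.42]
    - [0.04,-0.02,6.42]
    - [0.04,-0.02,6.42]
    - [0.04,-0.02,6.42]
    - [0.04,-0.02,6.42]
  twist: [0,0,0,0,0,0,0,0,0,0,0,0]
  squeeze: 45

```text
time: 13.48
position: [0.473, 0.3492, 0.0482]
orientation: [0.53, 0.848, -0.0, -0.0]
force: [-0.2, -0.1, -0.7]
width: 0.0408
grip_force: 0.0
```

Request:
apply_moves:
  gripper: [0,0,0,0,0,0,0]
  offset:
    - [0,0,0]
    - [0,0,0]
    - [0,0,0]
    - [0,0,0]
    - [0,0,0]
    - [0,0,0]
    - [0,0,0]
  twist: [0,0,0,0,0,0,0]

```text
time: 14.35
position: [0.4724, 0.3488, 0.0482]
orientation: [0.53, 0.848, -0.001, -0.0]
force: [-4.5, -3.8, 3.8]
width: 0.0115
grip_force: 45.0
```

Request:
apply_moves:
  gripper: [0,0,0,0,0,0,0,0,0,0]
  offset:
    - [0,0,-0.3]
    - [0,0,-0.9]
    - [0,0,-1.7]
    - [0,0,-2.6]
    - [0,0,-3.5]
    - [0,0,-4.4]
    - [0,0,-5.2]
    - [0,0,-5.9]
    - [0,0,-6.3]
    - [0,0,-6.3]
  twist: [0,0,0,0,0,0,0,0,0,0]

```text
time: 15.6
position: [0.4732, 0.3492, 0.2382]
orientation: [0.53, 0.848, 0.001, 0.0]
force: [-0.4, -0.1, -6.3]
width: 0.0117
grip_force: 45.0
```

Run:
```python
from h import *
np.set_printoptions(precision=4,suppress=True)
s=bot.sense();print(s["time"],s["position"],s["orientation"],s["force"],s["ft_torque"],s["width"])
print(totool(np.array([.5075,.0484,s["position"][2]])-s["position"]))
W=cam("wrist");T=cam("top");S=cam("side")
for n,C in(("w",W),("t",T),("s",S)): cv2.imwrite(f"pics/{n}3.png",C["im"][:,:,::-1])
# cover holes in tool frame as seen by wrist
R=Rot.from_quat(s["orientation"]).as_matrix()
z=s["position"][2]-.048+.008
for x in dark(W,(150,60,220,200),z,thr=40): print(x[0],x[1],R.T@(x[1]-s["position"]),x[2])
```

```text
15.6 [0.4732 0.3492 0.2382] [0.5302 0.8479 0.0008 0.0004] [-0.4169 -0.1401 -6.2904] [-0.0862  0.0284 -0.0228] 0.011735601380149794
[-9.5154 -3.3604 -0.0074]
[273.3333 221.3293] [0.4811 0.355  0.1982] [0.0018 0.0096 0.04  ] 1220.5
[241.7987 221.4675] [0.464  0.3467 0.1982] [ 0.0017 -0.0094  0.04  ] 1229.0
```

View pics/w3.png

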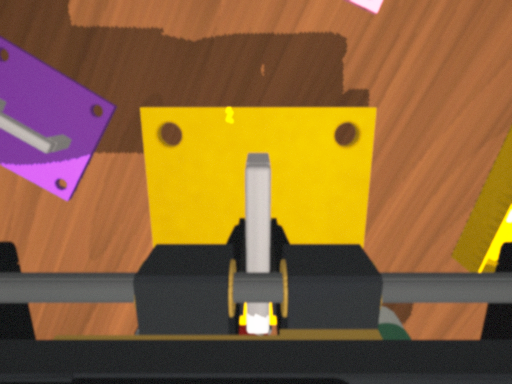

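The wrist view shows the cover held square, with its two far holes at (171,134) and (347,134). I carry it over the housing.

Request:
apply_moves:
  gripper: [0,0,0,0,0,0,0,0,0,0,0,0]
  offset:
    - [-0.5,-0.18,0]
    - [-1.5,-0.53,0]
    - [-2.7,-0.95,0]
    - [-3.9,-1.38,0]
    - [-5.1,-1.8,0]
    - [-6.3,-2.22,0]
    - [-7.5,-2.65,0]
    - [-8.5,-3.0,0]
    - [-9.2,-3.25,0]
    - [-9.52,-3.36,0]
    - [-9.52,-3.36,0]
    - [-9.52,-3.36,0]
  twist: [0,0.2,0.6,1.0,1.4,1.8,2.2,2.5,2.7,2.87,2.87,2.87]

```text
time: 17.25
position: [0.5073, 0.0488, 0.2371]
orientation: [0.723, 0.69, -0.0, -0.0]
force: [0.1, -0.6, -4.9]
width: 0.0115
grip_force: 45.0
```

Run:
```python
from h import *
np.set_printoptions(precision=4,suppress=True)
s=bot.sense();print(s["time"],s["position"],s["orientation"],s["force"],s["width"],s["joints"])
R=Rot.from_quat(s["orientation"]).as_matrix();print("tool y ang",np.degrees(np.arctan2(R[1,1],R[0,1])))
W=cam("wrist");T=cam("top");S=cam("side")
for n,C in(("w",W),("t",T),("s",S)): cv2.imwrite(f"pics/{n}4.png",C["im"][:,:,::-1])
z=s["position"][2]-.048+.008
for x in dark(W,(150,110,220,60),z,thr=25): print("W",x[0],x[1],R.T@(x[1]-s["position"]),x[2])
for x in dark(T,(225,150,90,90),z,thr=25): print("T",x[0],x[1],x[2])
a=W["im"][90:240,120:400,::-1]; b=T["im"][150:240,215:325,::-1]
a=cv2.resize(a,(784,420),interpolation=cv2.INTER_CUBIC);b=cv2.resize(b,(440,360),interpolation=cv2.INTER_CUBIC)
cv2.imwrite("pics/w4c.png",a);cv2.imwrite("pics/t4c.png",b)
```

```text
17.25 [0.5073 0.0488 0.2371] [ 0.7235  0.6904 -0.     -0.0002] [ 0.0755 -0.6065 -4.9464] 0.011546143771646717 [-0.0339  0.3308  1.8402  0.0003  0.9709  0.0127]
tool y ang -2.6832987598983666
T [313.1667 200.1667] [ 0.4734 -0.0697  0.1971] 98.5
T [313.9167 179.5   ] [ 0.5283 -0.074   0.1971] 63.5
```

View pics/w4c.png

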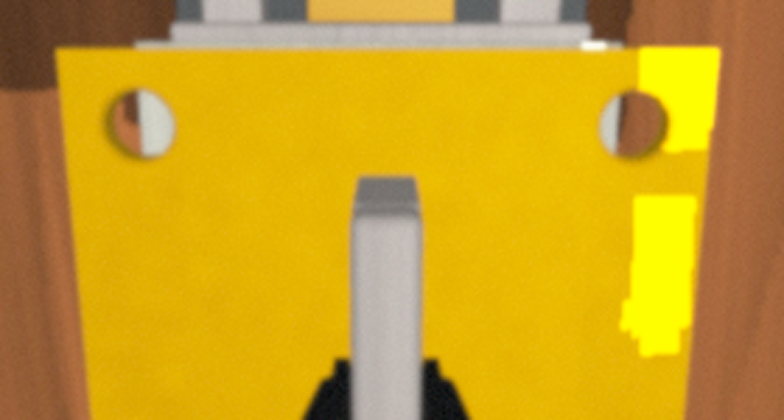

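The wrist crop shows two cover holes at full-image (170,134) and (346,134) with the housing edge visible below through them. I lower the cover to about 20 mm above the face and measure there.

Request:
apply_moves:
  gripper: [0,0,0,0,0,0]
  offset:
    - [0,0,0.3]
    - [0,0,0.7]
    - [0,0,1.1]
    - [0,0,1.3]
    - [0,0,1.3]
    - [0,0,1.3]
  twist: [0,0,0,0,0,0]

```text
time: 18.15
position: [0.5076, 0.0482, 0.1985]
orientation: [0.724, 0.69, 0.0, 0.0]
force: [-0.3, -0.4, -5.5]
width: 0.0117
grip_force: 45.0
```

```bash
cat > meas.py <<'E'
from h import *
np.set_printoptions(precision=4,suppress=True)
def holes(C,box,z):
    """holes in the yellow plate: mask gaps inside box, upper mouth at z"""
    x,y,w,h=box; k=cv2.resize(C["im"][y:y+h,x:x+w],None,fx=4,fy=4,interpolation=cv2.INTER_CUBIC)
    hsv=cv2.cvtColor(k,cv2.COLOR_RGB2HSV); m=cv2.inRange(hsv,np.array((20,150,60)),np.array((34,255,255)))
    cs,hi=cv2.findContours(m,cv2.RETR_CCOMP,cv2.CHAIN_APPROX_NONE); out=[]
    for c,q in zip(cs,hi[0]):
        a=cv2.contourArea(c); (cx,cy),r=cv2.minEnclosingCircle(c)
        if q[3]>=0 and a>100 and a>.6*np.pi*r*r:
            p=((cx+.5)/4-.5+x,(cy+.5)/4-.5+y); out.append((np.array(p),plane(C,p,z),r/4))
    return out
if __name__=="__main__":
    s=bot.sense();print(s["time"],s["position"],s["force"],s["width"])
    R=Rot.from_quat(s["orientation"]).as_matrix();print("tool y ang",np.degrees(np.arctan2(R[1,1],R[0,1])))
    W=cam("wrist");T=cam("top");z=s["position"][2]-.04
    print("cam in tool",R.T@(W["o"]-s["position"]),"axis",R.T@W["M"][:,2],W["F"])
    for x in holes(W,(120,90,280,150),z): print("W",*x,R.T@(x[1]-s["position"]))
    for x in holes(T,(215,140,110,100),z): print("T",*x)
    import sys
    a=[cv2.resize(W["im"][115:155,u:u+40,::-1],(390,390),interpolation=cv2.INTER_CUBIC) for u in(150,327)]
    cv2.imwrite("pics/z_%d.png"%(s["time"]*1000),np.hstack(a))
    cv2.imwrite("pics/zt_%d.png"%(s["time"]*1000),cv2.resize(T["im"][150:240,215:325,::-1],(770,600),interpolation=cv2.INTER_CUBIC))
E
python3 meas.py
```

```text
18.15 [0.5076 0.0482 0.1985] [-0.3123 -0.3716 -5.5017] 0.011651962053830211
tool y ang -2.740724151015067
cam in tool [ 0.075   0.0007 -0.1449] axis [-0.271   0.001   0.9626] 327.6595877740158
W [171.4259 133.2269] [0.463  0.1053 0.1585] 13.314255714416504 [ 0.0549 -0.0474  0.04  ]
W [343.6903 133.1791] [0.5593 0.1006 0.1585] 13.256805419921875 [0.0548 0.0491 0.04  ]
```

Request:
apply_moves:
  gripper: [0,0,0,0]
  offset:
    - [0,0,0.1]
    - [0,0,0.18]
    - [0,0,0.18]
    - [0,0,0.18]
  twist: [0,0,0,0]

```text
time: 18.75
position: [0.5075, 0.0482, 0.1928]
orientation: [0.724, 0.69, 0.0, -0.0]
force: [-0.5, -0.4, -5.9]
width: 0.0114
grip_force: 45.0
```

Run:
```python
from meas import *
s=bot.sense();print(s["time"],s["position"],s["force"])
W=cam("wrist");T=cam("top");S=cam("side");z=s["position"][2]-.04
np.savez("last.npz",W=W["im"],T=T["im"],S=S["im"])
for x in holes(W,(120,90,280,150),z): print("W",*x)
R=Rot.from_quat(s["orientation"]).as_matrix();print(np.degrees(np.arctan2(R[1,1],R[0,1])))
print("proj tapped W",[proj(W,p).round(1).tolist() for p in((.4603,.1055,.13),(.5597,.1009,.13))])
print("proj coverhole T",[proj(T,s["position"]+R@[a,b,.04]).round(1).tolist() for a in(-.055,.055) for b in(-.05,.05)])
print("S",[proj(S,s["position"]+R@[a,b,.04]).round(1).tolist() for a in(-.07,.07) for b in(-.065,.065)])
rz=lambda i,w,h:cv2.resize(i[:,:,::-1],(w,h),interpolation=cv2.INTER_CUBIC)
top=np.hstack([rz(W["im"][115:155,150:190],280,280),rz(W["im"][115:155,325:365],280,280)])
top=np.hstack([top,np.zeros((280,230,3),np.uint8)])
bot_=np.hstack([rz(T["im"][150:240,225:325],350,315),rz(S["im"][155:245,210:335],438,315)])
bot_=np.hstack([bot_,np.zeros((315,790-788,3),np.uint8)])
cv2.imwrite("pics/final.png",np.vstack([top,bot_]))
```

```text
18.75 [0.5075 0.0482 0.1928] [-0.4664 -0.4455 -5.8713]
W [171.375 133.25 ] [0.4628 0.1053 0.1528] 13.318832397460938
W [344.625 133.5  ] [0.5597 0.1005 0.1528] 13.255330085754395
-2.7360602111311247
proj tapped W [[176.6, 129.1], [335.3, 128.8]]
proj coverhole T [[287.1, 209.3], [287.6, 173.3], [246.8, 208.3], [247.8, 172.3]]
S [[258.5, 210.2], [288.1, 194.9], [237.0, 186.9], [265.7, 173.3]]
```

View pics/final.png

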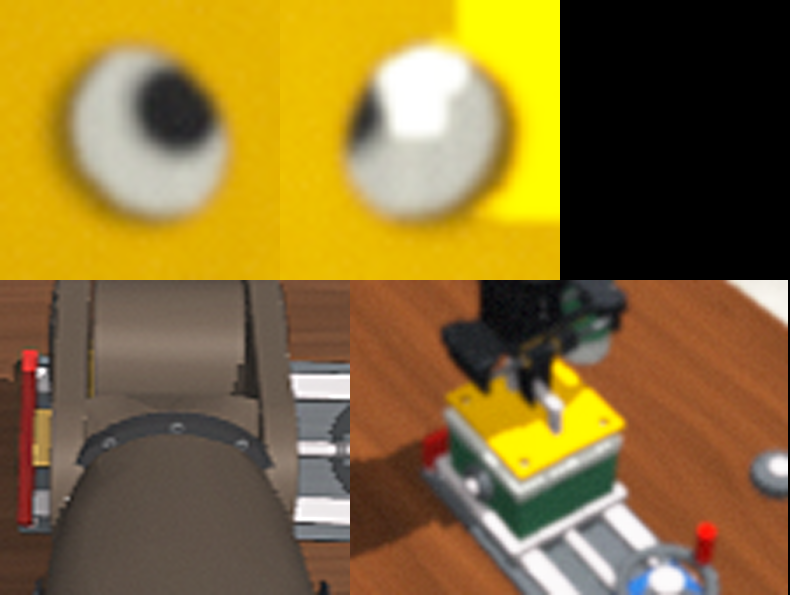

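The composite shows both tapped holes through the cover holes. On the left the tapped hole is at (174.5,129.9) in a mouth centred at about (170.4,133.4). On the right it is half hidden, at about (334.3,131.2), in a mouth centred at about (346.4,133.4). The side view shows the cover level and clear of the housing. I turn these pixels into an offset.

Run:
```python
from meas import *
s=bot.sense();W=cam("wrist");S=cam("side");R=Rot.from_quat(s["orientation"]).as_matrix()
f=lambda p,z:R.T@(plane(W,p,z)-s["position"])
z=s["position"][2]-.04
c=[f(p,z) for p in((170.4,133.4),(346.4,133.4))]
t=[f(p,.13) for p in((174.5,129.9),(334.3,131.2))]
print("cover",*c,"tapped",*t); print("spacing",c[1]-c[0],t[1]-t[0])
d=(t[0]+t[1]-c[0]-c[1])/2; print("move cover by tool mm",d[:2]*1000,"units",d[:2]/.03)
print("left only",(t[0]-c[0])*1000,"right",(t[1]-c[1])*1000)
# silhouette of the plate mouths: yellow incl. dark wall
x=W["im"]; 
for u0,n in((150,"L"),(325,"R")):
    k=cv2.resize(x[110:158,u0:u0+42],None,fx=8,fy=8,interpolation=cv2.INTER_CUBIC).astype(int)
    grey=((k.max(2)-k.min(2))<60).astype(np.uint8); brt=((k.sum(2)<240)&(grey>0)).astype(np.uint8)
    for nm,m in(("grey",grey),("dark",brt)):
        cs=cv2.findContours(m,cv2.RETR_EXTERNAL,cv2.CHAIN_APPROX_NONE)[0]; q=max(cs,key=cv2.contourArea)
        (a,b),r=cv2.minEnclosingCircle(q); X,Y,w,h=cv2.boundingRect(q)
        print(n,nm,(a+.5)/8-.5+u0,(b+.5)/8-.5+110,r/8,"bbox",X/8+u0,Y/8+110,w/8,h/8)
# plate corners from side view at plate-top height
b=blobs(S,(22,150,90),(32,255,255),100)
for q in b:
    if 210<cen(q)[0]<335 and 155<cen(q)[1]<245: print("side",q[0],[plane(S,p[0],z).round(4).tolist() for p in cv2.approxPolyDP(cv2.convexHull(q[2]),4,True)])
```

```text
cover [ 0.0548 -0.0479  0.04  ] [0.0547 0.0506 0.04  ] tapped [ 0.0544 -0.0512  0.0629] [0.0536 0.0491 0.0629]
spacing [-0.      0.0986  0.    ] [-0.0009  0.1003  0.    ]
move cover by tool mm [-0.7249 -2.4037] units [-0.0242 -0.0801]
left only [-0.321  -3.2825 22.8781] right [-1.1288 -1.5248 22.8782]
L grey 170.9375 133.4375 12.2046480178833 bbox 160.375 122.625 21.625 23.0
L dark 174.78270530700684 130.05674934387207 5.517681121826172 bbox 170.0 125.125 10.5 10.875
R grey 344.813289642334 133.53580474853516 12.121492385864258 bbox 335.0 121.875 21.25 23.625
R dark 336.125 131.5 2.8076469898223877 bbox 335.5 129.25 3.0 5.5
side 690.5 [[0.5693, 0.0868, 0.1529], [0.5625, -0.0265, 0.1529], [0.4355, -0.0207, 0.1529], [0.4426, 0.1102, 0.1529]]
```

Request:
apply_moves:
  gripper: [0,0,0,0]
  offset:
    - [-0.02,-0.08,0]
    - [-0.02,-0.08,0]
    - [-0.02,-0.08,0]
    - [-0.02,-0.08,0]
  twist: [0,0,0,0]

```text
time: 19.5
position: [0.5051, 0.0478, 0.1928]
orientation: [0.724, 0.69, 0.0, -0.0]
force: [-0.9, 0.8, -5.4]
width: 0.0118
grip_force: 45.0
```

```bash
cat > fin.py <<'E'
from meas import *
s=bot.sense();W=cam("wrist");T=cam("top");R=Rot.from_quat(s["orientation"]).as_matrix();z=s["position"][2]-.04
print(s["time"],s["position"],s["force"],s["joint_velocities"].round(3))
f=lambda p,z:R.T@(plane(W,p,z)-s["position"])
for u0,n in((150,"L"),(325,"R")):
    k=cv2.resize(W["im"][110:158,u0:u0+42],None,fx=8,fy=8,interpolation=cv2.INTER_CUBIC).astype(int)
    grey=((k.max(2)-k.min(2))<60).astype(np.uint8); dk=((k.sum(2)<300)&(k[:,:,0]-k[:,:,2]<60)).astype(np.uint8)
    for nm,m,h in(("mouth",grey,z),("tapped",dk,.13)):
        q=max(cv2.findContours(m,cv2.RETR_EXTERNAL,cv2.CHAIN_APPROX_NONE)[0],key=cv2.contourArea)
        (a,b),r=cv2.minEnclosingCircle(q); p=((a+.5)/8-.5+u0,(b+.5)/8-.5+110); X,Y,w,hh=cv2.boundingRect(q)
        print(n,nm,np.round(p,1),round(r/8,1),"bbox",X/8+u0,Y/8+110,(X+w)/8+u0,(Y+hh)/8+110,f(p,h))
print("shadow-free top knob",[(b[0],plane(T,cen(b),.155)) for b in blobs(T,(0,170,100),(6,255,255),6)])
E
python3 fin.py
```

```text
19.5 [0.5051 0.0478 0.1928] [-0.9402  0.7949 -5.3641] [-0.001 -0.     0.    -0.001 -0.001 -0.001]
L mouth [170.9 133.4] 12.2 bbox 160.375 122.5 181.75 145.625 [ 0.0547 -0.0476  0.04  ]
L tapped [177.8 129.6] 5.7 bbox 173.375 125.0 181.5 135.375 [ 0.0547 -0.0491  0.0628]
R mouth [344.2 133.2] 12.2 bbox 335.0 121.875 356.375 145.5 [0.0548 0.0494 0.04  ]
R tapped [337.8 130.5] 5.3 bbox 335.25 126.125 342.125 135.625 [0.054  0.0512 0.0628]
shadow-free top knob [(111.0, array([0.5009, 0.1452, 0.155 ])), (20.5, array([ 0.5407, -0.1816,  0.155 ]))]
```

The tapped holes now sit symmetrically in both cover holes, with residuals under about 1 mm. The height works out to about 14.6 mm, and the arm is still. I hand in.

```bash
python3 -c "
from station import workorder
print(workorder.sign_off())"
```

```text
the job is handed in; nothing more can be done
None
```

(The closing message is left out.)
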